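# Load the valve-shim tray and shut its keeper

## Task

Slide the tray's keeper plate all the way back, then push the three thick steel shims across the deck so that one drops into each well; slide them, do not lift them off the deck. When all three sit fully down, slide the keeper fully forward over them again, and leave the loose tools round the tray where they lie.

Things in the scene. Friction and masses are not known exactly. Their poses are not given: they have to be found in the camera images.
- tray: Fixed plywood tray, 190 (its x) x 170 (its y) mm. Origin: centre of its underside, on the table. +x points away from the robot, turned a little left; +y to the left along the row of wells. The flat deck is 24 mm above the origin. Side rails (y = +-77 to 85 mm) stand 10 mm above the deck, a thin lip on them reaches in to y = +-69 mm beside wells and keeper. The front end (x = -95 mm) has no rail.
- well_1 (a point): left (y = +47 mm) of three round wells in a row at tray x = +17 mm, each 38 mm in diameter and 9 mm deep. The point lies on its axis, 4 mm above its floor and 5 mm below the deck: where the centre of a seated shim lies.
- well_2 (a point): middle (y = 0) of three round wells in a row at tray x = +17 mm, each 38 mm in diameter and 9 mm deep. The point lies on its axis, 4 mm above its floor and 5 mm below the deck: where the centre of a seated shim lies.
- well_3 (a point): right (y = -47 mm) of three round wells in a row at tray x = +17 mm, each 38 mm in diameter and 9 mm deep. The point lies on its axis, 4 mm above its floor and 5 mm below the deck: where the centre of a seated shim lies.
- shim_1_center (a point): Centre of the shim that starts left: thick valve shim, a loose plain steel disc, 30 mm in diameter, 8 mm thick, about 50 g, lying flat on the front part of the deck (centre 28 mm above the table, tray x -68 to -33 mm). All three are alike, 7 mm or more of free deck between them. Slides when pushed at its side and drops into an open well, its top then 1 mm below the deck.
- shim_2_center (a point): Centre of the shim that starts middle: thick valve shim, a loose plain steel disc, 30 mm in diameter, 8 mm thick, about 50 g, lying flat on the front part of the deck (centre 28 mm above the table, tray x -68 to -33 mm). All three are alike, 7 mm or more of free deck between them. Slides when pushed at its side and drops into an open well, its top then 1 mm below the deck.
- shim_3_center (a point): Centre of the shim that starts right: thick valve shim, a loose plain steel disc, 30 mm in diameter, 8 mm thick, about 50 g, lying flat on the front part of the deck (centre 28 mm above the table, tray x -68 to -33 mm). All three are alike, 7 mm or more of free deck between them. Slides when pushed at its side and drops into an open well, its top then 1 mm below the deck.
- keeper (a joint): Sliding keeper plate of the tray (m): 0 = fully forward (towards the robot), shut over the wells; grows as it slides back along tray +x, to 0.046 at its stop, wells quite open. Starts shut or nearly so. Stays where it is left; about 1.5 N moves it.
- keeper_grip (a point): Centre of the black upright grip bar on the keeper plate: 10 mm thick (tray x), 60 mm long (tray y), 26 mm tall, its top 54.5 mm above the table. At joint value q it is at tray x = 29 mm + q, y = 0. The plate is 44 (tray x) x 150 mm, its top 4.5 mm above the deck, 1.5 mm of air under it; its front edge is 34 mm in front of the bar's centre.
- cap_wrench: loose black ribbed cap wrench, 74 mm across, 22 mm tall, beyond the tray: a bystander, leave it where it is
- loose_screwdriver: loose screwdriver with an orange handle, 240 mm long, 30 mm thick, right of the tray near the table's front edge: a bystander, leave it where it is
- drift_punch: loose steel drift punch, 150 mm long, 11 mm thick, right of the tray: a bystander, leave it where it is

How it is judged:
By the outcome, as a careful person would: the job done as asked, in the order asked, and still so for the second after the job is handed in, with the robot touching nothing.
It also fails if it takes over 61 s, if anything falls off the work surface, if the arm or the gripper's body presses on something with over 40 N, if the wrist force passes 120 N, or if a joint passes its speed limit or range.

## Robot

A 6-joint arm with a two-finger parallel gripper is mounted at the origin on a cart in front of the work surface, level with it; the furniture and walls round the work are solid. World frame = base frame: x ahead of the robot, y to its left, z up, the work surface at z = 0. Lengths are in m, angles in rad, forces in N, time in s.
With the tool pointing down it reaches from about 0.35 to 0.725 m from the base axis. Payload 6 kg.
Tool frame: the origin (TCP) lies between the finger pads; the fingertips stand 14 mm ahead of it and the grasp point (between the pads) lies 5 mm behind it (manip.tip_extent is the distance from the TCP to the fingertips, in m); z points along the fingers, y is the direction in which the jaws open and shut (so a half turn about z gives the same grasp; the last joint's range is limited). The gripper opens to 85 mm and grips with 20 to 120 N. Pads are 22 mm wide; open, the fingers measure 114 mm over their backs; the gripper's body (76 mm by 85 mm) begins 54 mm behind the grasp point. The pads swing forward as they close: fully open they stand 13 mm farther back than shut.
Start: joints at [0.334, 0.04, 0.085, 0, -1.615, -0.334], TCP at [0.6, 0, 0.245] pointing down, gripper open.
Joint ranges: [-2.56, 2.56], [-1.29, 2.01], [-1.08, 1.49], [-3.29, 1.98], [-2.81, -0.18], [-2.99, 2.99]. Speed limits (rad/s): [2.57, 2.57, 3.01, 3.14, 3.14, 3.14].

## Interface

Orientations are given as a rotation vector (axis times angle).
In Python, from workcell import manip gives the robot as it stands. Calls block until the motion is done:
- manip.move_to(position, orientation): joint-space move of the TCP to a pose.
- manip.movel(position, orientation=None, v=0.15, threshold=None): straight line of the TCP; orientation=None keeps the orientation; v is the mean speed in m/s. With threshold (N) it stops when the force on the tool has changed by that much, and returns True; else False.
- manip.move_joints(angles): joint-space move.
- manip.command_gripper(opening): finger opening in m; the grip force is fixed at half the most; returns when the fingers have stopped.
- manip.dwell(seconds).
- manip.inverse_kinematics(position, orientation): joint angles nearest the present ones, or None.
- manip.snapshot(name): name is "scene" or "side" or "wrist"; returns a dict with "frame" (384x512x3 uint8, red, green, blue), "fx", "fy", "cx", "cy" (pixels), "position" and "orientation" of the camera in the world; the wrist camera has in their place "tool_from_camera" (4x4, takes a point from camera to tool coordinates, whose origin is the TCP and whose axes are the flange's). Camera axes: x right, y down, z forward; pixel columns grow to the right and rows downward; lengths in m; the calibration is good to about 2 mm. The wrist camera is an equidistant fisheye: a pixel r from the principal point sees the ray r / f radians off the axis. A picture is of the moment at which its call begins: read the wrist's pose just before it. There is no depth.
A pose or a line that the arm cannot do raises manip.MotionError and nothing moves.
- manip.close_job(): hands the job in, once; it reports no verdict.
Trained networks look in the newest picture that a camera, given by its name, has taken for a name from the list of things; names that differ only in an ending like _2 or _b are one class to them, and where a whole thing is asked for, a point or a joint stands for the part that bears it (a point fixed in the world has none). Each returns a list of dicts, best first, with "p" (0 to 1); they miss things now and then, are a little off and sometimes report something else, mostly with a low value. They report only what shows in the picture. A call takes as long as a camera call.
- manip.find_in(camera, query): "location" ([x, y, z] in m, in world coordinates, good to about 4 mm: the middle of the surface that is visible of it).
- manip.outline_of(camera, query): "mask" (384x512 bool, what is visible of it).
Readings, each from a call of its own:
- manip.read_clock(): time.
- manip.read_qpos(): joint angles.
- manip.read_dq(): joint speeds.
- manip.read_joint_efforts(): joint torques, N m.
- manip.read_eef_pos(): TCP position.
- manip.read_orientation(): TCP orientation.
- manip.read_force(): force on the tool from outside, world axes, zero at the start.
- manip.read_moment(): the same for the moment, N m.
- manip.read_grip_width(): finger opening in m.
Only numpy, scipy, OpenCV 4.12 (cv2) and the standard library are available. Lean on these libraries where they do the work, as an engineer would, in place of code of your own. Each camera call takes 0.05 s, during which the arm holds its last target.

## Working session

There is one attempt and no reset: what is moved stays moved. The work goes in short steps, each a Python script; the robot and the scene stay as the last script left them, time stands still between calls to the robot, and variables do not carry over. Pictures are saved under pics/ and viewed, and the job is handed in when it is done.

```bash
mkdir -p pics; ls; cat > h.py <<'E'
import numpy as np, cv2
from workcell import manip
from scipy.spatial.transform import Rotation as R
def save(n,f): cv2.imwrite(f'pics/{n}.png', f[:,:,::-1])
E
python3 - <<'E'
from h import *
for c in ['scene','side','wrist']:
    s=manip.snapshot(c); save(c+'0',s['frame'])
    print(c,{k:np.round(v,4).tolist() if not np.isscalar(v) else v for k,v in s.items() if k!='frame'})
    for q in ['shim_1_center','keeper_grip','tray']+(['cap_wrench','loose_screwdriver','drift_punch'] if c=='scene' else []):
        print(q,[(np.round(d['location'],4).tolist(),round(d['p'],2)) for d in manip.find_in(c,q)])
print(manip.read_clock(),manip.read_orientation(),manip.read_eef_pos())
E
```

```text
pics
scene {'fx': 457.5674701908649, 'fy': 457.5674701908649, 'cx': 252.1666461950804, 'cy': 193.35686967520832, 'position': [0.0271, 0.6617, 0.6501], 'orientation': [-0.959, 2.4037, -1.1057]}
shim_1_center [([0.3826, 0.2598, 0.0286], 0.45)]
keeper_grip [([0.4785, 0.2807, 0.0292], 0.63)]
tray [([0.4598, 0.2693, 0.0211], 0.62)]
cap_wrench [([0.6694, 0.3603, 0.0163], 0.94)]
loose_screwdriver [([0.3566, -0.0284, 0.0235], 0.84), ([0.4755, 0.2817, 0.0317], 0.48)]
drift_punch [([0.4853, -0.003, 0.0089], 0.66)]
side {'fx': 419.53708257273917, 'fy': 419.53708257273917, 'cx': 260.74670558323317, 'cy': 196.72576979508207, 'position': [0.2766, -0.4478, 0.6533], 'orientation': [-2.2834, 0.5137, -0.1909]}
shim_1_center [([0.3818, 0.2566, 0.0293], 0.64), ([0.46, 0.2489, 0.0232], 0.43)]
keeper_grip [([0.4842, 0.2747, 0.0289], 0.89), ([0.4684, 0.1907, 0.0347], 0.41)]
tray [([0.4541, 0.2457, 0.0255], 0.98)]
wrist {'fx': 297.3186396354542, 'fy': 297.3186396354542, 'cx': 255.5837131156514, 'cy': 193.31128713272287, 'tool_from_camera': [[0.0003, -0.9541, -0.2995, 0.077], [1.0, 0.0004, -0.0002, 0.001], [0.0003, -0.2995, 0.9541, -0.1286], [0.0, 0.0, 0.0, 1.0]]}
shim_1_center []
keeper_grip [([0.511, 0.2463, 0.031], 0.57)]
tray [([0.5085, 0.2238, 0.019], 0.59), ([0.3756, -0.0471, 0.0259], 0.25)]
0.75 [ 2.22143343e+00 -2.22139919e+00 -1.73112376e-05] [5.99981192e-01 2.18545137e-05 2.45292054e-01]
```

View pics/scene0.png

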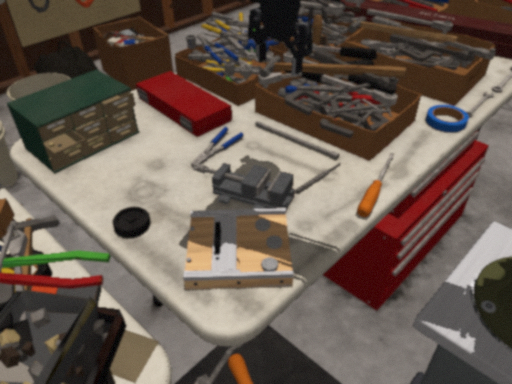

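View pics/side0.png

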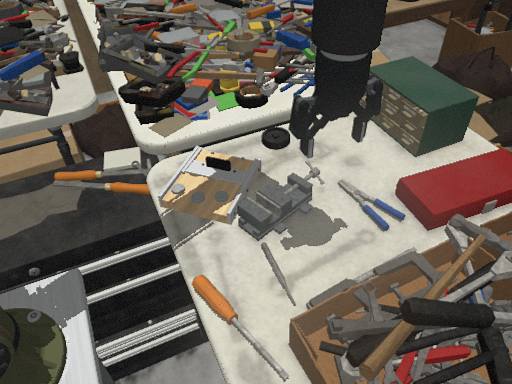

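View pics/wrist0.png

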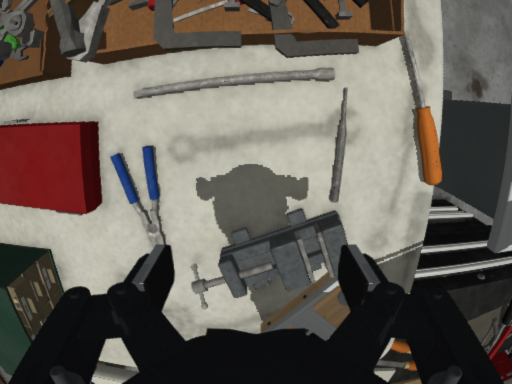

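The tray sits at about (0.46, 0.26) with a vise close on its right. In the scene picture the keeper bar is at about (217,237) px. I'll take a closer wrist view of the tray.

```bash
cat >> h.py <<'E'
def ori(yaw, s=1):
    # tool z down; s=+1: tool x along heading yaw ; s=-1: opposite
    x=np.array([np.cos(yaw),np.sin(yaw),0])*s; z=np.array([0,0,-1.]); y=np.cross(z,x)
    return R.from_matrix(np.c_[x,y,z]).as_rotvec()
def project_w(T_wc,s,P):
    p=(np.asarray(P,float)-T_wc[:3,3])@T_wc[:3,:3]
    rr=np.hypot(p[...,0],p[...,1]); th=np.arctan2(rr,p[...,2])
    k=s['fx']*th/np.maximum(rr,1e-9)
    return np.stack([s['cx']+k*p[...,0], s['cy']+k*p[...,1]],-1)
def ray_w(T_wc,s,uv,z):
    d=(np.asarray(uv,float)-[s['cx'],s['cy']])/s['fx']; th=np.linalg.norm(d,axis=-1,keepdims=True)
    v=np.concatenate([d*np.sinc(th/np.pi),np.cos(th)],-1)
    v=v@T_wc[:3,:3].T
    return T_wc[:3,3]+v*((z-T_wc[2,3])/v[...,2:3])
def wrist(n=None):
    T=np.eye(4);T[:3,3]=manip.read_eef_pos();T[:3,:3]=R.from_rotvec(manip.read_orientation()).as_matrix()
    s=manip.snapshot('wrist'); T=T@np.array(s['tool_from_camera'])
    if n:
        save(n,cv2.resize(s['frame'],(768,576),interpolation=cv2.INTER_CUBIC)); np.savez(f'{n}.npz',T=T,**s)
    return s,T
E
python3 - <<'E'
from h import *
for s in (1,-1):
  for yaw in (.1,.2):
   for p in ([.38,.24,.1],[.55,.28,.1]):
    q=manip.inverse_kinematics(p,ori(yaw,s)); print(s,yaw,None if q is None else np.round(q,2))
manip.move_to([.455,.285,.2],[2.22144,-2.22144,0])
s,T=wrist('w1')
for q in ['shim_1_center','keeper_grip','tray']:
    print(q,[(np.round(d['location'],4).tolist(),round(d['p'],2)) for d in manip.find_in('wrist',q)])
print(manip.read_clock())
E
```

```text
1 0.1 [ 1.02 -0.35 -0.53  0.   -1.4   0.65]
1 0.1 [ 0.79  0.12 -0.1   0.   -1.35  0.88]
1 0.2 [ 1.02 -0.35 -0.53  0.   -1.4   0.75]
1 0.2 [ 0.79  0.12 -0.1   0.   -1.35  0.98]
-1 0.1 [ 1.02 -0.35 -0.53 -0.   -1.4  -2.49]
-1 0.1 [ 0.79  0.12 -0.1  -0.   -1.35 -2.27]
-1 0.2 [ 1.02 -0.35 -0.53  0.   -1.4  -2.39]
-1 0.2 [ 0.79  0.12 -0.1   0.   -1.35 -2.17]
shim_1_center [([0.3834, 0.2567, 0.0387], 0.98)]
keeper_grip [([0.4855, 0.2709, 0.03], 0.62), ([0.6681, 0.3517, 0.0182], 0.52)]
tray [([0.4688, 0.2583, 0.0205], 0.97)]
2.175
```

View pics/w1.png

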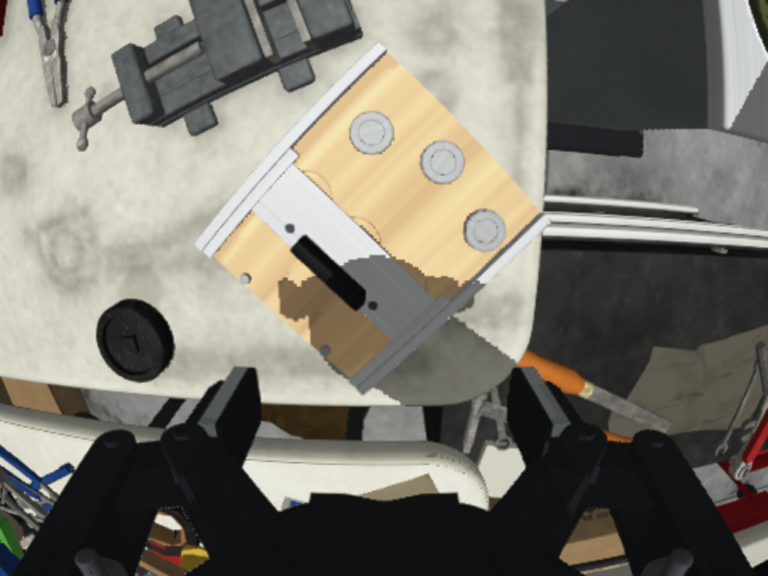

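The tray is turned about 40° left. The shims are at about (371,132), (442,161) and (485,230) px and the keeper is nearly shut. Next I'll fit the tray pose from its corners and find the shims precisely.

```bash
cat > an.py <<'E'
from h import *
from scipy.optimize import least_squares
d=np.load('w1.npz'); f=d['frame']; T=d['T']; s={k:float(d[k]) for k in('fx','fy','cx','cy')}
big=cv2.resize(f,(768,576),interpolation=cv2.INTER_CUBIC)
cor=np.array([[384,43],[197,244],[363,393],[550,214]],float)
loc=np.array([[-95,-85,34],[95,-85,34],[95,85,34],[-95,85,34]])/1000
def tw(p,P): 
    c,sn=np.cos(p[2]),np.sin(p[2]); P=np.atleast_2d(P); return np.c_[p[0]+c*P[:,0]-sn*P[:,1],p[1]+sn*P[:,0]+c*P[:,1],P[:,2]]
r=least_squares(lambda p:((project_w(T,s,tw(p,loc))+.5)*1.5-.5-cor).ravel(),[.46,.26,.7])
p=r.x; print('tray',p,'res',r.fun.round(1))
g=cv2.cvtColor(f,cv2.COLOR_RGB2GRAY)
c=cv2.HoughCircles(cv2.resize(g,(1536,1152),interpolation=cv2.INTER_CUBIC),cv2.HOUGH_GRADIENT,1.5,80,param1=100,param2=40,minRadius=35,maxRadius=55)
print(c)
o=big[:,:,::-1].copy()
def dr(P,col,closed=True):
    uv=((project_w(T,s,tw(p,np.array(P)/1000.))+.5)*1.5-.5); cv2.polylines(o,[np.round(uv*8).astype(int)],closed,col,1,cv2.LINE_AA,3)
a=np.linspace(0,2*np.pi,40)
for y in (47,0,-47): dr(np.c_[17+19*np.cos(a),y+19*np.sin(a),0*a+24],(0,255,0))
dr([[-95,-85,34],[95,-85,34],[95,85,34],[-95,85,34]],(0,0,255))
dr([[-95,-77,24],[-95,77,24]],(0,0,255))
dr([[24,-30,54.5],[34,-30,54.5],[34,30,54.5],[24,30,54.5]],(255,0,0))
dr([[-5,-75,28.5],[39,-75,28.5],[39,75,28.5],[-5,75,28.5]],(255,255,0))
for uv in [(371,132),(442,161),(485,230)]:
    W=ray_w(T,s,(np.array(uv)+.5)/1.5-.5,.032); q=W-[p[0],p[1],0]; cc,ss=np.cos(p[2]),np.sin(p[2])
    L=np.array([cc*q[0]+ss*q[1],-ss*q[0]+cc*q[1]])*1000; print('shim tray',L.round(1))
    dr(np.c_[L[0]+15*np.cos(a),L[1]+15*np.sin(a),0*a+32],(255,0,255))
cv2.imwrite('pics/ov2.png',cv2.resize(o[20:410,190:560],None,fx=1.5,fy=1.5))
E
python3 an.py
```

```text
tray [0.46287473 0.256241   0.79439219] res [-3.8 -4.6 -2.4 -1.3  2.3  1.5  4.2  5.1]
[[[968.25 459.75  42.95]
  [741.75 263.25  42.2 ]
  [881.25 324.75  42.2 ]]]
shim tray [-45.4 -44.8]
shim tray [-64.7   1.8]
shim tray [-53.4  56.2]
```

View pics/ov2.png

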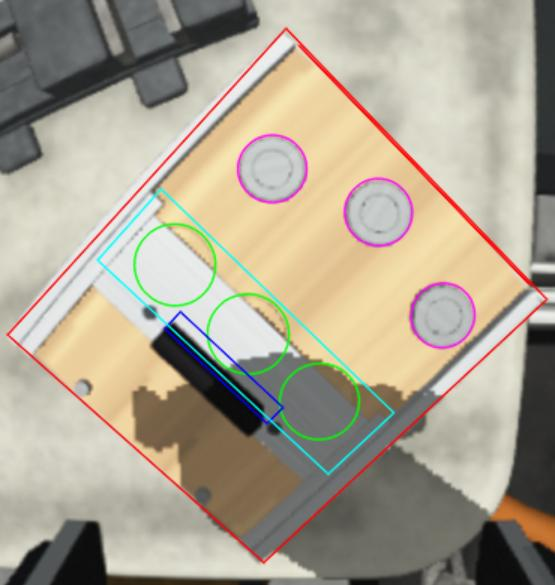

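```bash
python3 - <<'E'
import cv2
i=cv2.imread('pics/w1.png'); cv2.imwrite('pics/c1.png',cv2.resize(i[30:230,190:390],(780,600)[:1]*2 if 0 else (600,600),interpolation=cv2.INTER_CUBIC)); cv2.imwrite('pics/c2.png',cv2.resize(i[200:400,340:560],(660,600),interpolation=cv2.INTER_CUBIC)); cv2.imwrite('pics/c3.png',cv2.resize(i[200:400,190:390],(600,600),interpolation=cv2.INTER_CUBIC))
E
```

```text
(no output)
```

View pics/c1.png

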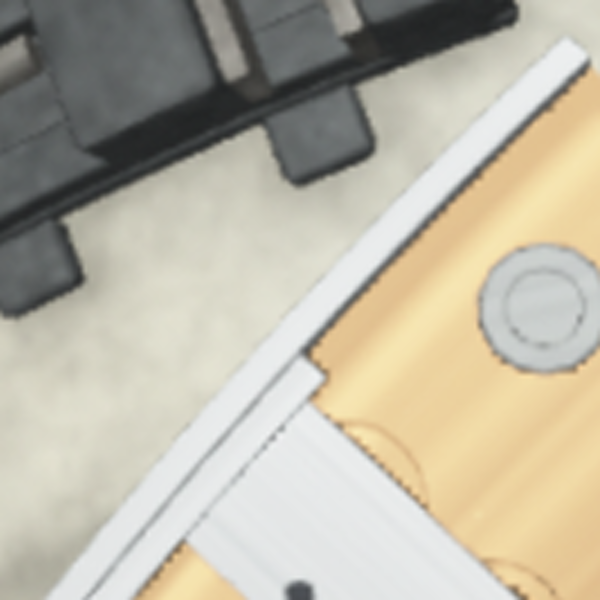

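View pics/c2.png

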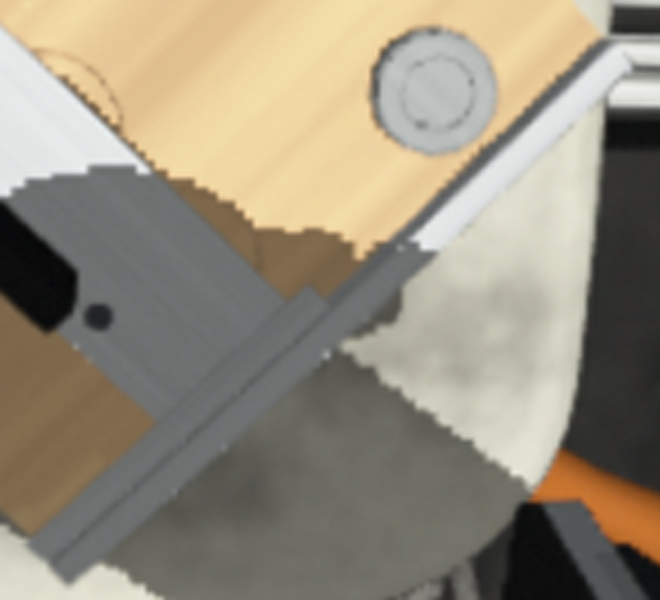

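View pics/c3.png

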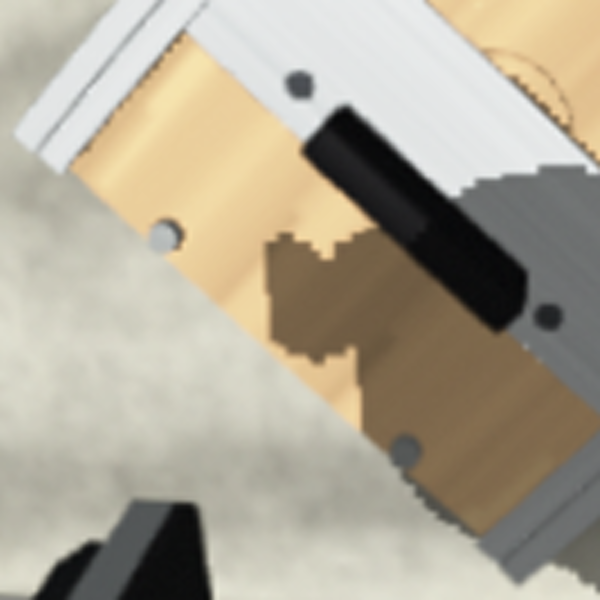

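```bash
python3 - <<'E'
import re
t=open('an.py').read()
t=t.replace("[[384,43],[197,244],[363,393],[550,214]]","[[380,43],[195,245],[363,395],[551,221],[325,180],[372.5,223]]").replace("[-95,85,34]])/1000\n","[-95,85,34],[-2,-47,24],[-2,0,24]])/1000\n",1)
t=t.replace("[(371,132),(442,161),(485,230)]","[(370.6,131.4),(440.4,162.1),(483.8,229.6)]")
t=t.replace("[[24,-30,54.5]","KQ=4\ndr([[24,-30,54.5]")if 0 else t
open('an.py','w').write(t)
E
python3 an.py
```

```text
tray [0.46366307 0.2578787  0.79157629] res [-0.5 -2.2 -1.2 -0.5  0.9  1.3  2.   0.8 -1.4 -1.5  0.3  2.6]
[[[968.25 459.75  42.95]
  [741.75 263.25  42.2 ]
  [881.25 324.75  42.2 ]]]
shim tray [-47.1 -46. ]
shim tray [-65.2   0.8]
shim tray [-54.9  54.7]
```

View pics/ov2.png

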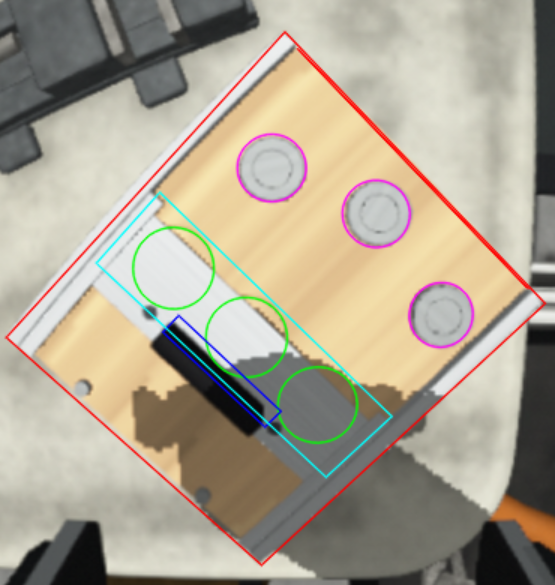

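The refit matches to about 1.5 mm: tray yaw 0.79, shims at tray (-47,-46), (-65,1) and (-55,55), and the keeper open by about 7 mm. Next I'll push the keeper back.

```bash
cat >> h.py <<'E'
TR=[0.46366, 0.25788, 0.79158]
def t2w(x,y,z):
    c,sn=np.cos(TR[2]),np.sin(TR[2]); x,y=x/1000,y/1000
    return [TR[0]+c*x-sn*y, TR[1]+sn*x+c*y, z/1000]
def w2t(P):
    c,sn=np.cos(TR[2]),np.sin(TR[2]); a,b=P[0]-TR[0],P[1]-TR[1]
    return np.round([1000*(c*a+sn*b),1000*(c*b-sn*a),1000*P[2]],1)
O=ori(TR[2],1)
def here(): return w2t(manip.read_eef_pos())
E
python3 - <<'E'
from h import *
print(manip.tip_extent)
manip.move_to(t2w(2,0,120),O)
manip.command_gripper(0.010)
print(manip.read_grip_width(),manip.read_clock())
manip.movel(t2w(2,0,36+14),v=.12)
print(here(),manip.read_force())
print(manip.movel(t2w(64,0,50),v=.05,threshold=7),here(),manip.read_force(),manip.read_clock())
s,T=wrist('w2')
E
```

```text
0.014
0.009874346970716685 4.9417
[ 2.5 -0.1 50.8] [-0.09475436  0.08628342  0.6946021 ]
True [60.3 -0.1 49.1] [-0.47229966 -0.89603263 -0.09681308] 6.775
```

View pics/w2.png

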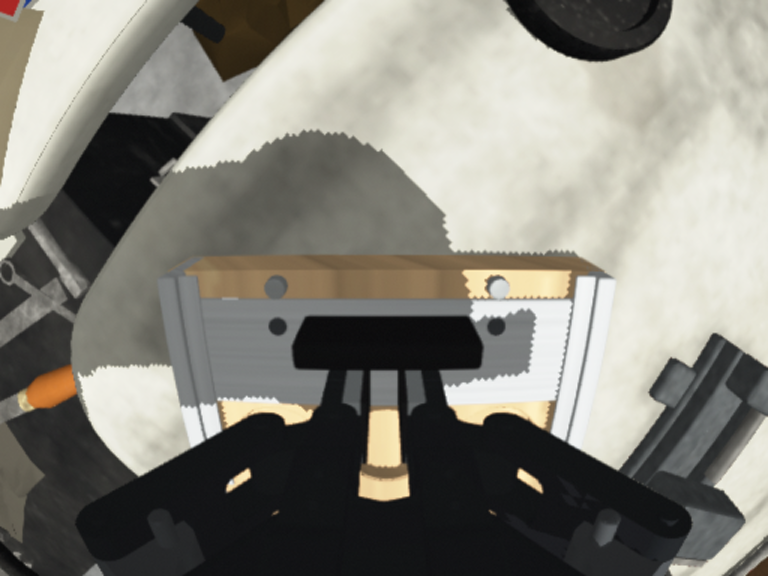

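The force stop came at TCP x=60, where the stop was expected. The picture shows the plate's back edge at the two studs, (276,287) and (498,287) px. Now I'll look at the open wells and the shims.

```bash
python3 - <<'E'
from h import *
manip.movel(t2w(50,0,50),v=.15)
manip.movel(t2w(50,0,110),v=.3)
manip.move_to(t2w(-75,0,150),O)
s,T=wrist('w3'); print(manip.read_clock(),here())
f=cv2.resize(s['frame'],(768,576),interpolation=cv2.INTER_CUBIC)[:,:,::-1].copy()
a=np.linspace(0,2*np.pi,60)
def dr(P,col):
    uv=(project_w(T,s,np.array([t2w(*q) for q in P]))+.5)*1.5-.5; cv2.polylines(f,[np.round(uv*8).astype(int)],True,col,1,cv2.LINE_AA,3)
for y in (47,0,-47): dr(np.c_[17+19*np.cos(a),y+19*np.sin(a),0*a+24],(0,255,0))
for x,y in ((-47.1,-46),(-65.2,.8),(-54.9,54.7)): dr(np.c_[x+15*np.cos(a),y+15*np.sin(a),0*a+32],(255,0,255))
dr([[-95,-85,34],[95,-85,34],[95,85,34],[-95,85,34]],(0,0,255))
cv2.imwrite('pics/w3o.png',f)
E
```

```text
8.0667 [-7.510e+01  1.000e-01  1.492e+02]
```

View pics/w3o.png

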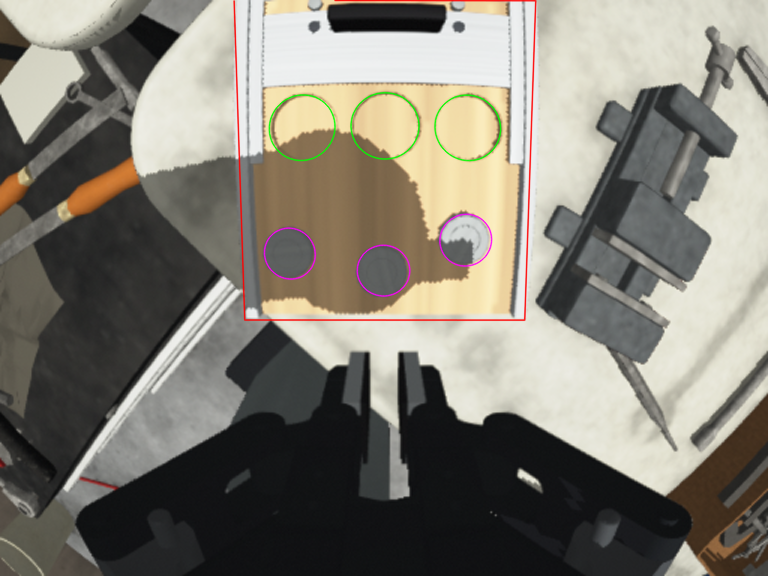

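The overlay matches the wells and shims to within about 1 mm. Now I'll push the middle shim, cradled between the two fingertips at 16 mm opening.

```bash
cat >> h.py <<'E'
D=23.7
def push(x,y,wy,zt=40.5,xe=-4.5,v=.04):
    manip.move_to(t2w(x-D-6,y,75),O)
    hit=manip.movel(t2w(x-D-6,y,zt),v=.08,threshold=10)
    print('down',hit,here(),manip.read_force().round(1))
    if hit: return
    h=manip.movel(t2w(xe-8,wy,zt),v=v,threshold=15); print('push',h,here(),manip.read_force().round(1))
    h=manip.movel(t2w(xe,wy,zt),v=.025,threshold=15); print('end',h,here(),manip.read_force().round(1))
    manip.dwell(.1)
    manip.movel(t2w(xe-6,wy,zt),v=.1)
    manip.movel(t2w(xe-6,wy,75),v=.2)
def view(n):
    manip.move_to(t2w(-75,0,150),O); wrist(n); print(manip.read_clock())
E
python3 - <<'E'
from h import *
manip.command_gripper(0.016); print(manip.read_grip_width())
push(-65.2,0.8,0); view('w4')
E
```

```text
0.015782492422060916
down False [-94.7   0.7  40.8] [-0.1 -0.3  1.1]
push False [-12.6   0.   40.5] [-0.8  0.  -0.3]
end False [-4.4  0.  40.4] [ 0.2  0.2 -0.5]
13.175
```

View pics/w4.png

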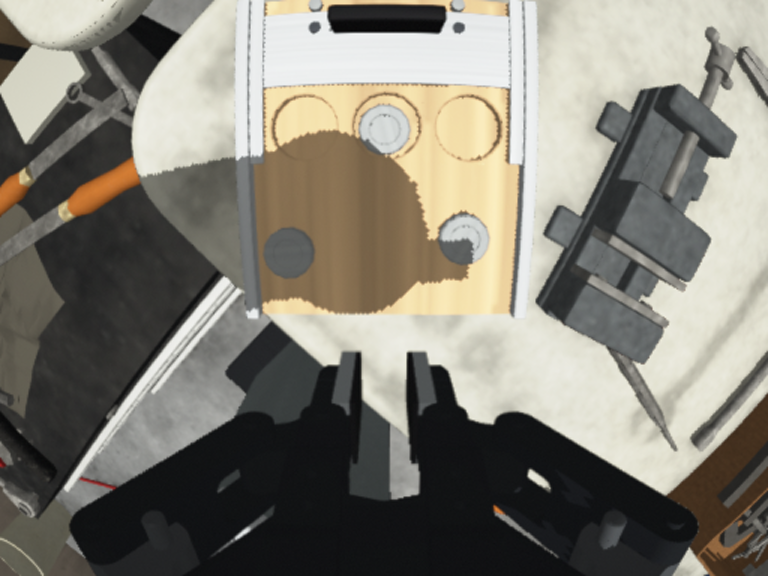

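The middle shim is in well 2 at about (385,130) px, inside the rim. Now the other two.

```bash
python3 - <<'E'
from h import *
push(-47.1,-46.2,-47); push(-54.9,54.0,47.3); view('w5')
E
```

```text
down False [-76.7 -46.1  40.7] [-0.2 -0.   0.3]
push False [-12.6 -47.   40.6] [0.6 0.1 0.4]
end False [ -4.4 -47.   40.4] [-0.1 -0.3  0.3]
down True [-85.5  53.4  38.4] [-0.5 -0.9  3.3]
18.7583
```

View pics/w5.png

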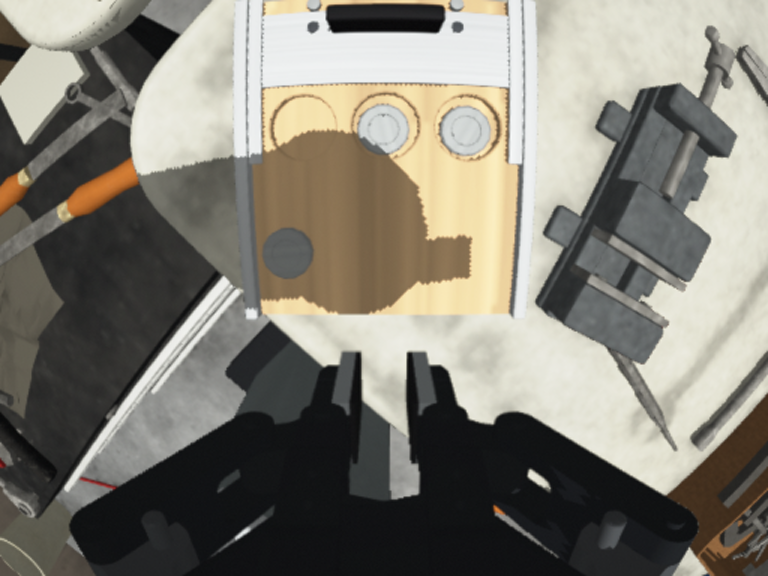

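The right shim is seated in well 3, at about (465,130) px. The left push stopped on the way down with a light touch at tip level, so I'll retry slower and 1 mm higher.

```bash
python3 - <<'E'
from h import *
x,y,wy,z,xe=-54.9,54.0,47.2,41.3,-4.5
manip.move_to(t2w(x-D-7,y,75),O); manip.dwell(.2)
h=manip.movel(t2w(x-D-7,y,z),v=.05,threshold=10); print(h,here(),manip.read_force().round(1))
if abs(here()[2]-z)<1.5:
    h=manip.movel(t2w(xe-8,wy,z),v=.04,threshold=15); print('push',h,here(),manip.read_force().round(1))
    if not h:
        h=manip.movel(t2w(xe,wy,z),v=.025,threshold=15); print('end',h,here(),manip.read_force().round(1))
        manip.dwell(.1)
        manip.movel(t2w(xe-6,wy,z),v=.1)
manip.movel(t2w(here()[0],here()[1],75),v=.2); view('w6')
E
```

```text
False [-85.4  54.   41.6] [ 0.8 -0.6  0.5]
push False [-12.6  47.2  41.3] [ 0.   0.2 -0.5]
end False [-4.4 47.2 41.2] [0.5 1.  0.1]
23.925
```

View pics/w6.png

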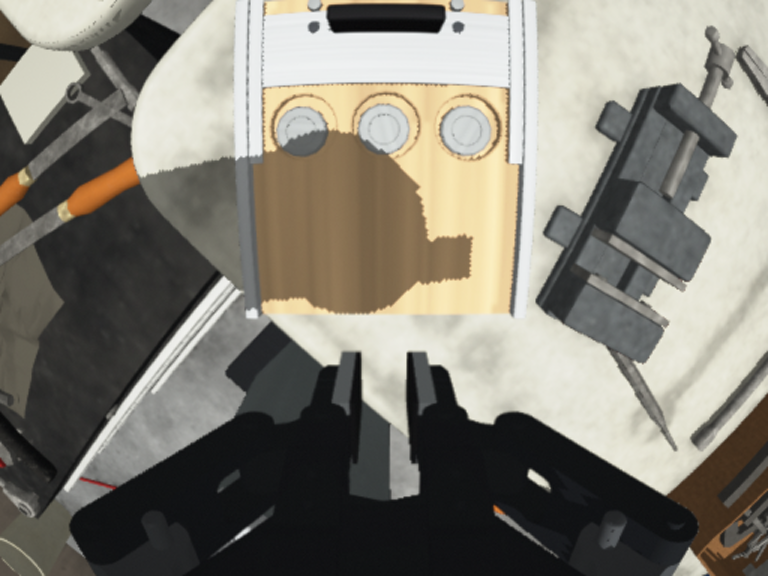

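```bash
python3 - <<'E'
from h import *
d=np.load('w6.npz'); f=d['frame']; T=d['T']; s={k:float(d[k]) for k in('fx','fy','cx','cy')}
k=4; x0,y0=170,50; o=cv2.resize(f[y0:y0+70,x0:x0+180],None,fx=k,fy=k,interpolation=cv2.INTER_CUBIC)[:,:,::-1].copy(); o2=o.copy()
a=np.linspace(0,2*np.pi,60)
c=cv2.HoughCircles(cv2.cvtColor(o,cv2.COLOR_BGR2GRAY),cv2.HOUGH_GRADIENT,1.5,100,param1=80,param2=30,minRadius=55,maxRadius=82)
for u,v,r in (c[0] if c is not None else []):
    P=ray_w(T,s,np.array([(u+.5)/k-.5+x0,(v+.5)/k-.5+y0]),.023); print(w2t(P),r)
for z,R_,col in ((24,19,(0,255,0)),(23,15,(255,0,255))):
  for y in (47,0,-47):
    uv=project_w(T,s,np.array([t2w(17+R_*np.cos(t),y+R_*np.sin(t),z) for t in a])); uv=(uv-[x0,y0]+.5)*k-.5
    cv2.polylines(o2,[np.round(uv*8).astype(int)],True,col,1,cv2.LINE_AA,3)
cv2.imwrite('pics/z6.png',np.vstack([o,o2]))
E
```

```text
[ 16.4 -47.4  23. ] 77.8
[15.4  0.1 23. ] 62.65
[14.8 47.1 23. ] 67.75
```

View pics/z6.png

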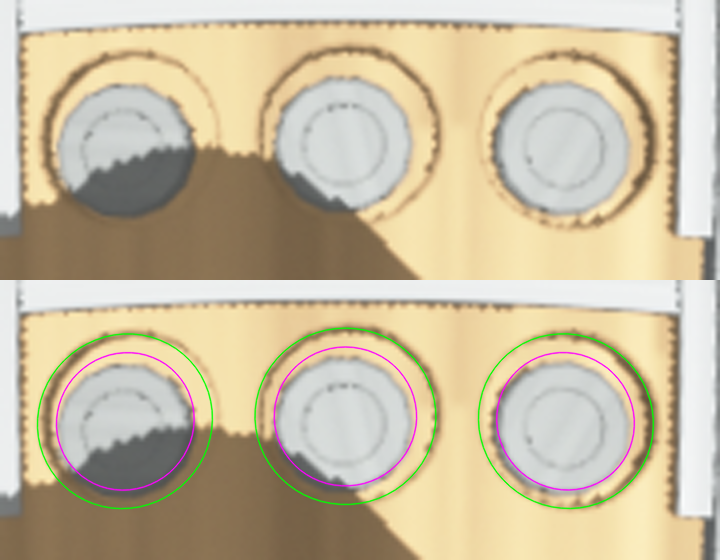

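All three discs lie inside the rims in this view. The left one is half in shadow, so I'll take one closer look before closing.

```bash
python3 - <<'E'
from h import *
manip.move_to(t2w(-75,35,75),O); s,T=wrist('w7'); print(manip.read_clock())
cv2.imwrite('pics/w7c.png',cv2.resize(s['frame'][30:200,130:400],None,fx=2.9,fy=2.9,interpolation=cv2.INTER_CUBIC)[:,:,::-1])
E
```

```text
24.4
```

View pics/w7c.png

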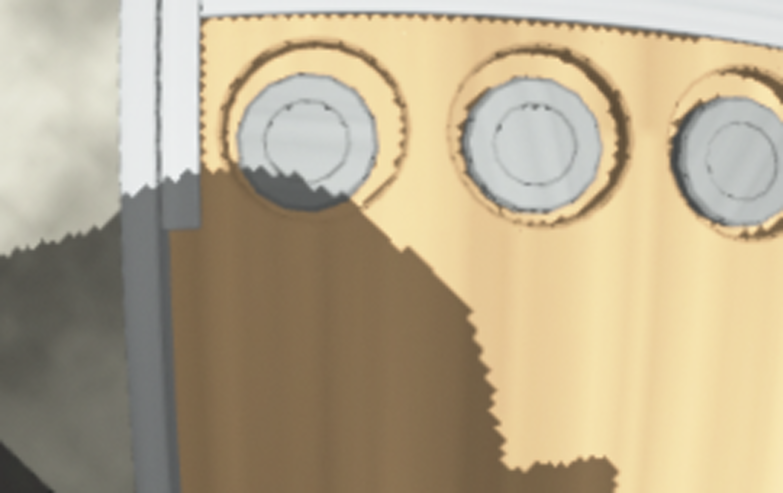

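All three discs look alike: flat, inside the rims and below the deck. Now I'll push the keeper shut from behind its bar.

```bash
python3 - <<'E'
from h import *
manip.movel(t2w(-40,0,110),v=.25)
manip.move_to(t2w(99,0,110),O); manip.dwell(.15)
h=manip.movel(t2w(99,0,52),v=.08,threshold=10); print(h,here())
if not h:
    h=manip.movel(t2w(41,0,52),v=.05,threshold=7); print('close',h,here(),manip.read_force().round(1))
    wrist('w8'); print(manip.read_clock())
E
```

```text
False [99.4 -0.1 52.6]
close True [46.4  0.2 52.5] [1.6 1.1 0.1]
27.4667
```

View pics/w8.png

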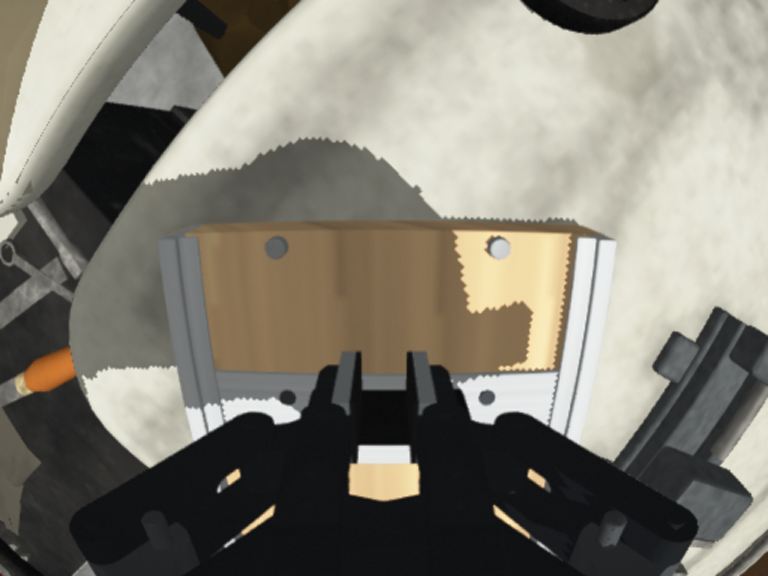

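The two stop positions imply 45.9 mm of keeper travel against 46 specified. I'll press once more, firmly, to confirm it is shut, then retreat and look.

```bash
python3 - <<'E'
from h import *
h=manip.movel(t2w(42,0,52),v=.02,threshold=12); print(h,here(),manip.read_force().round(1))
manip.movel(t2w(56,0,52),v=.1); manip.movel(t2w(56,0,120),v=.2)
manip.move_to(t2w(-75,0,150),O); wrist('w9')
s=manip.snapshot('side'); save('side9',s['frame']); s2=manip.snapshot('scene'); save('scene9',s2['frame'])
for q in ['cap_wrench','loose_screwdriver','drift_punch']: print(q,[(np.round(d['location'],3).tolist(),round(d['p'],2)) for d in manip.find_in('scene',q)][:1])
print(manip.read_clock())
E
```

```text
True [46.4  0.3 52.6] [2.4 0.6 0.6]
cap_wrench [([0.666, 0.36, 0.018], 0.95)]
loose_screwdriver [([0.358, -0.028, 0.024], 0.9)]
drift_punch [([0.485, -0.004, 0.011], 0.46)]
29.325
```

View pics/w9.png

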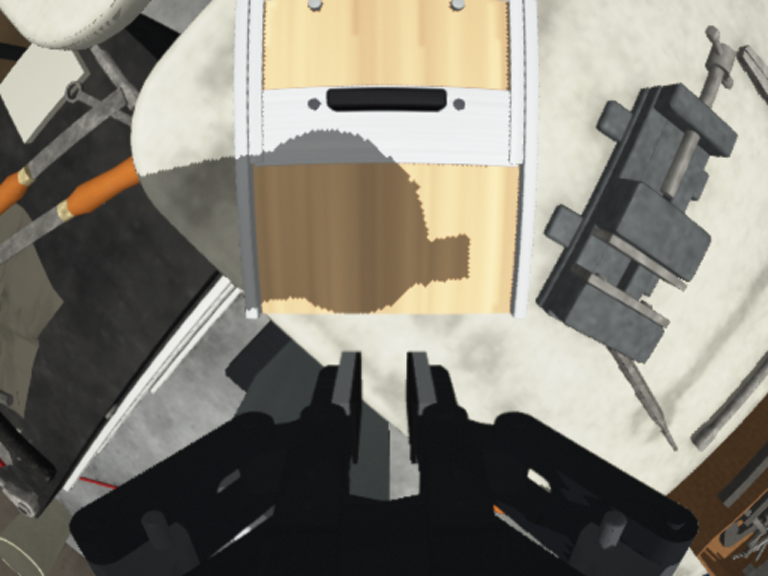

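View pics/side9.png

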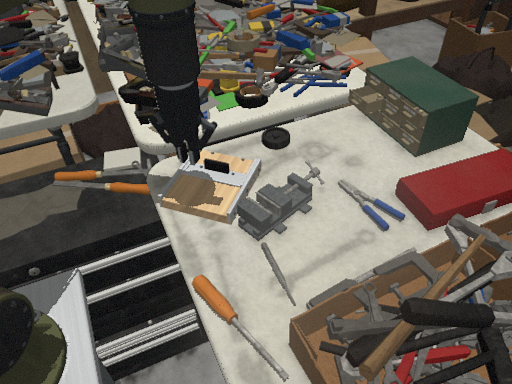

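The keeper's front edge, at about row 164 px, covers all three wells and lines up with the front of the lips. The front deck is empty, the bystanders are where they started, and the arm is clear, so I'm handing in.

```bash
python3 -c "
from h import *
print(manip.read_force().round(1)); manip.close_job()"
```

```text
[ 0.6 -0.1 -0.1]
the job is handed in; nothing more can be done
```

The job is done and handed in at about 29 s of the 61 s allowed: keeper pushed back, one shim in each well, keeper shut over them again.

- **Keeper:** I pushed it back until it hit its stop. At the end I pushed it forward until it stopped, and a second, firmer press did not move it. The two stop positions imply 45.9 mm of travel against the 46 mm specified. The last wrist picture shows it covering all three wells.
- **Shims:** I slid each one along the deck between the fingertips. Two wrist pictures before closing showed all three flat and inside the well rims, about 1–2 mm towards the front of their wells.
- **Loose tools:** The last scene detections put the cap wrench, screwdriver and punch within about 4 mm of where they started, which is the detector's own error.

**What went wrong:** the first approach to the left shim stopped early when the fingertips lightly touched the deck, with about 3 N read afterwards. I raised the arm and repeated it slower and 1 mm higher. The shim had not moved.

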